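Put the hardness tester's accessories back in their tray

ROBOT

A 7-joint arm with a two-finger parallel gripper is mounted at the origin on the work surface. World frame = base frame: x ahead of the robot, y to its left, z up, the work surface at z = 0. Lengths are in m, angles in rad, forces in N, time in s.
With the tool pointing down it reaches from about 0.425 to 0.875 m from the base axis. Payload 4.7 kg.
Tool frame: the origin (TCP) lies midway between the tips of the shut fingers; the grasp point (between the pads) lies 19 mm behind it; z points along the fingers, y is the line along which they close (so a half turn about z gives the same grasp; the last joint's range is limited). The gripper opens to 87 mm and grips with 3 to 60 N. Pads are 19 mm wide; open, the fingers measure 117 mm over their backs; the gripper's body (75 mm by 190 mm) begins 51 mm behind the grasp point.
Start: joints at [-1.114, 0.321, -0.07, 1.45, 0.023, 1.371, -0.057], TCP at [0.279, 0.587, 0.223] pointing down, gripper open.
Joint ranges: [-2.86, 2.86], [-0.3, 2.09], [-1.38, 1.24], [0.06, 2.45], [-1.56, 4.7], [0.09, 2.05], [-2.69, 2.69]. Speed limits (rad/s): [2.57, 2.57, 3.14, 3.14, 3.14, 3.14, 3.14].

INTERFACE

Orientations are given as a rotation vector (axis times angle).
In Python, from bench import monitor, cams, workorder gives the robot as it stands.
- The arm moves only by the tool move_arm, never from a script. Its arguments are lists of equal length, an entry for each row: "slide": the shift along the tool's x, y, z in cm, a list of three; "roll": the turn about the tool's z in rad. In form: {"slide": [[dx, dy, dz], ...], "roll": [roll, ...]}. A call has 1 to 20 rows; each row is the pose to reach, as a shift and turn from the pose commanded when the call began, along the tool's axes at that moment; what a row does not reach only later rows make up. A row lasts 1/10 s, in which the tool goes at most 50 mm and 8.59 degrees, less where a joint would pass 70% of its speed; a pose out of reach is approached as far as the arm can. A call with a gripper value outside its range is refused whole. "gripper" is the finger opening in cm, from 0 to 8.7, set as the call begins (left out, the last holds). The fingers move at their own pace and stop on an object; "squeeze" is the grip in N (left out, the last holds). Time passes only in rows, so rows that repeat a pose let the fingers close. It gives the time, the measured TCP pose, the force, the opening and the grip force at its end, in the units of the state.
- monitor.get_state(): the state, without advancing time (a new reading comes with each control period).
- cams.get_image(name): name is "scene" or "top"; returns the picture (480x640x3 uint8, red, green, blue); there is no depth.
- cams.get_calibration(name): a dict with "mtx" (3x3 intrinsics, pixels), "dist_coeffs" ([k1, k2, p1, p2, k3] as OpenCV has them; the pictures are not rectified), "R" (3x3) and "t" (3): a world point X has camera coordinates R X + t. Camera axes: x right, y down, z forward; pixel columns grow to the right and rows downward; lengths in m; the calibration is good to about 2 mm. A picture is of the moment at which its call begins. get_calibration takes no time and is no camera call.
- workorder.close_job(): hands the job in; it is judged then, once.
The state is a dict: "time": time; "joint_positions": joint angles; "qd": joint speeds; "joint_torque": joint torques, N m; "position": TCP position; "tool_rot": TCP orientation; "ft_force": force on the tool from outside, world axes, zero at the start; "torque": the same for the moment, N m; "grip_width": opening from 0.0 (shut) to 1.0 (fully open); "grip_force": force on a finger pad.
Only numpy, scipy, OpenCV 4.12 (cv2) and the standard library are available. Lean on these libraries where they do the work, as an engineer would, in place of code of your own. Each camera call takes 0.05 s, during which the arm holds its last target. There are 200 camera calls.

TASK

Put the hardness tester's accessories away: set the flat anvil, the V anvil, the spot anvil and the reference test block upright into the accessory tray, each flat on the floor of the foam pocket shaped for it (three round pockets in order of size, one rectangular), setting them down rather than dropping them. The slotted piece and the drilled plate are work pieces waiting for a test: leave them where they lie.

Things in the scene. Friction and masses are not known exactly. Their poses are not given: they have to be found in the camera images.
- flat_anvil: Flat anvil: plain round steel disc, diameter 64, 20 high, top edge bevelled (3 mm), about 0.45 kg. Stands face up. Origin: centre of the underside, z up.
- v_anvil: V anvil: round steel hub (diameter 44, 12 high) carrying a square 40 x 40 block, 36 high in all, with a 90 degree V groove (28 wide at the top, 14 deep) across its top along its x axis, about 0.34 kg. The block's solid sides face +-x and +-y. Stands groove up. Origin: centre of the underside, z up.
- spot_anvil: Spot anvil: small steel pedestal, round foot (diameter 30, 10 high), a cone from 10 to 16, then a thin upright post of diameter 12 up to its top at 38, about 0.09 kg. Origin: centre of the underside, z up.
- test_block: Reference test block: solid rectangular ground steel plate, 72 (x) x 50 (y) x 15 high, with a patch of tiny dark indentation dots near one end of its bright top and no holes, about 0.40 kg. Origin: centre of the underside, z up.
- slotted_piece: Work piece, does not belong in the tray: looks like the V anvil (same hub and 40 x 40 block, 36 high) but has a square-cut slot 10 wide and 14 deep across its top along its x axis. Loose, about 0.34 kg. Origin: centre of the underside.
- drilled_piece: Work piece, does not belong in the tray: steel plate 72 x 50 x 15 like the test block but with two 14 mm holes drilled through, on its long axis (x), no dots. Loose, about 0.38 kg. Origin: centre of the underside.
- insert_flat: Insert for the flat anvil. Fixed black foam square 100 x 100 x 11 mm, one of four lying two by two (102 mm apart) in a grey 214 mm tray with its rim flush with their tops, 16 mm above the bench. Origin: centre of its underside, 5 mm above the bench. Pocket centred on the origin, 5 deep, its flat grey floor 6 mm above the origin: round, diameter 80 (the largest round one).
- insert_vee: Insert for the V anvil. Fixed black foam square 100 x 100 x 11 mm, one of four lying two by two (102 mm apart) in a grey 214 mm tray with its rim flush with their tops, 16 mm above the bench. Origin: centre of its underside, 5 mm above the bench. Pocket centred on the origin, 5 deep, its flat grey floor 6 mm above the origin: round, diameter 60 (the middle one); takes the hub at any yaw.
- insert_spot: Insert for the spot anvil. Fixed black foam square 100 x 100 x 11 mm, one of four lying two by two (102 mm apart) in a grey 214 mm tray with its rim flush with their tops, 16 mm above the bench. Origin: centre of its underside, 5 mm above the bench. Pocket centred on the origin, 5 deep, its flat grey floor 6 mm above the origin: round, diameter 44 (the smallest); takes the foot.
- insert_block: Insert for the test block. Fixed black foam square 100 x 100 x 11 mm, one of four lying two by two (102 mm apart) in a grey 214 mm tray with its rim flush with their tops, 16 mm above the bench. Origin: centre of its underside, 5 mm above the bench. Pocket centred on the origin, 5 deep, its flat grey floor 6 mm above the origin: rectangular, 88 along its x axis and 66 along its y axis.
There are look-alikes about, which are no part of the job. What is shaped like the v_anvil but red is not meant.

How it is judged:
By the outcome, as a careful person would: the job done as asked, in the order asked, and still so for the second after the job is handed in, with the robot touching nothing.
It also fails if it takes over 112 s, if anything falls off the work surface, if the arm or the gripper's body presses on something with over 40 N, if the wrist force passes 120 N, or if a joint passes its speed limit or range.

## Working session

There is one attempt and no reset: what is moved stays moved. The work goes in short steps, Python scripts to look and compute and a tool call to move; the robot and the scene stay as the last step left them, time stands still between calls to the robot, and variables do not carry over. Pictures are saved under pics/ and viewed, at most 17 in all, crops included, and the job is handed in when it is done.

Besides the shell and the picture viewer there is one more tool, called as a command line: name --pt "numbers of a row" for each row, then --argument value for the rest. move_arm: Moves the arm, as the interface text tells. Its arguments: {"type":"object","properties":{"slide":{"type":"array","items":{"type":"array","items":{"type":"number"}}},"roll":{"type":"array","items":{"type":"number"}},"gripper":{"type":"number"},"squeeze":{"type":"number"}},"required":["slide","roll"]}

```bash
mkdir -p pics; cat > h.py <<'E'
import numpy as np, cv2
from bench import monitor, cams, workorder
def snap(n,f):
    im=cams.get_image(n)[:,:,::-1].copy(); cv2.imwrite(f'pics/{f}.png',im); return im
def world(cam,uv,z):
    c=cams.get_calibration(cam); K=np.array(c['mtx']);R=np.array(c['R']);t=np.array(c['t']).ravel()
    p=cv2.undistortPoints(np.array(uv,float).reshape(-1,1,2),K,np.array(c['dist_coeffs'],float)).reshape(-1,2)
    d=np.c_[p,np.ones(len(p))]@R; o=-R.T@t
    return o+d*((np.broadcast_to(z,len(p))-o[2])/d[:,2])[:,None]
def pix(cam,X):
    c=cams.get_calibration(cam)
    return cv2.projectPoints(np.array(X,float).reshape(-1,1,3),cv2.Rodrigues(np.array(c['R']))[0],np.array(c['t'],float),np.array(c['mtx']),np.array(c['dist_coeffs'],float))[0].reshape(-1,2)
def crop(im,x0,y0,x1,y1,s,f): cv2.imwrite(f'pics/{f}.png',cv2.resize(im[y0:y1,x0:x1],None,fx=s,fy=s,interpolation=cv2.INTER_CUBIC))
E
python3 - <<'E'
from h import *
snap('top','top0');snap('scene','scene0')
for n in('top','scene'):
    c=cams.get_calibration(n);R=np.array(c['R']);print(n,-R.T@np.array(c['t']),R.round(3).tolist())
s=monitor.get_state();print(s)
E
```

```text
top [ 0.37393996 -0.01363268  0.8762984 ] [[0.029, -1.0, 0.001], [-0.994, -0.029, -0.11], [0.11, 0.002, -0.994]]
scene [ 0.88635932 -0.50414656  0.87708895] [[0.767, 0.642, 0.015], [0.513, -0.599, -0.616], [-0.386, 0.48, -0.788]]
{'time': 0.1, 'joint_positions': array([-1.11390904,  0.32174419, -0.07006134,  1.4515486 ,  0.02263013,
        1.37078875, -0.05688861]), 'qd': array([-1.24464501e-03, -2.10625367e-03,  1.94527844e-03, -1.91878165e-03,
       -3.58247308e-04, -4.47179607e-04,  2.80685284e-05]), 'joint_torque': array([ 3.56425528e-05, -4.92574024e+01, -4.05510915e-01, -3.13396025e+01,
       -6.41970173e-02,  3.94981191e-02,  8.86466955e-05]), 'position': array([0.27835586, 0.58684108, 0.22157596]), 'tool_rot': array([-6.89771045e-01, -3.06468005e+00,  2.64653581e-03]), 'ft_force': array([-0.22660861, -0.66887481, -1.32942585]), 'torque': array([ 0.03585301, -0.01685293, -0.02794564]), 'grip_force': 0.0, 'grip_width': 0.9988187461799621}
```

View pics/top0.png

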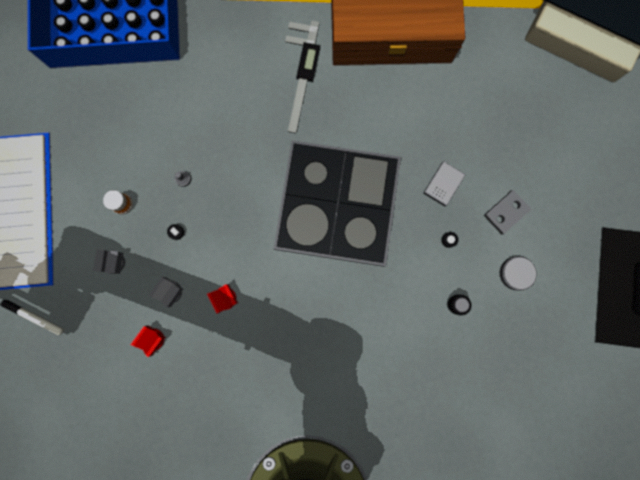

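View pics/scene0.png

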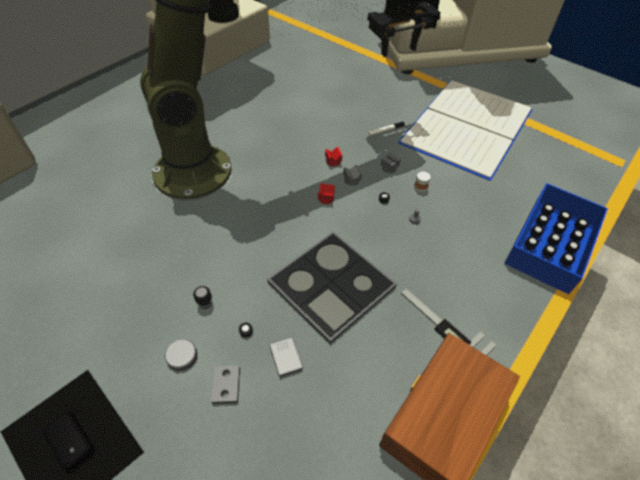

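The top view shows the tray at (338,203). To its left are dark slotted/V pieces at (108,261) and (167,292), two red look-alikes at (222,298) and (148,340), and small spot-like things at (183,178) and (176,232). To its right are the dotted plate (444,183), the drilled plate (507,212) and a disc (518,272). I'll enlarge both groups.

```bash
python3 - <<'E'
from h import *
a=cv2.imread('pics/top0.png');b=cv2.imread('pics/scene0.png')
A=cv2.resize(a[150:320,80:240],None,fx=3.5,fy=3.5,interpolation=2)
lut=np.array([min(255,int(255*(i/255)**0.6)) for i in range(256)],np.uint8)
cv2.imwrite('pics/c1.png',cv2.LUT(A,lut))
B=cv2.resize(b[135:235,310:440],None,fx=6,fy=6,interpolation=2)
cv2.imwrite('pics/c2.png',cv2.LUT(B,lut))
crop(a,270,135,545,320,2.9,'c3')
print(pix('top',[[.279,.587,.22]]),pix('scene',[[.279,.587,.22]]))
E
```

```text
[[-111.08362884  348.98798344]] [[398.36211041  52.61707201]]
```

View pics/c1.png

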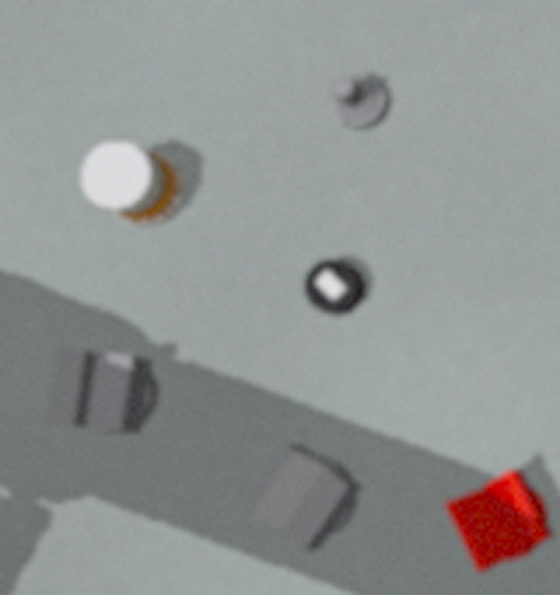

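View pics/c2.png

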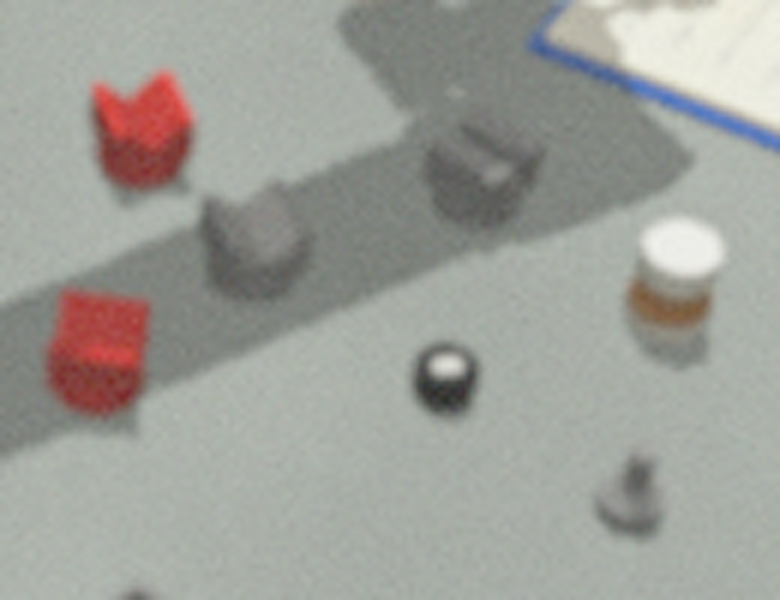

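View pics/c3.png

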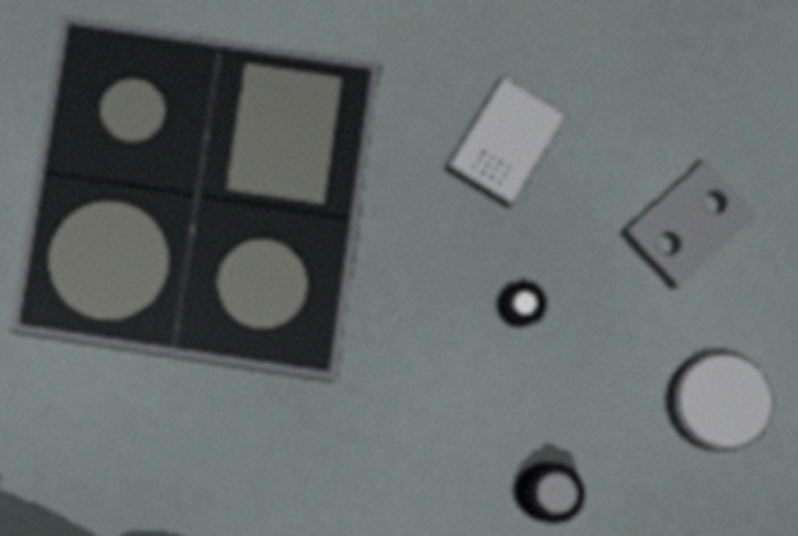

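Picked targets: of the two grey blocks, (167,292) shows a wide V in the scene crop at (255,240), so it is the V anvil. The one at (108,261) has a narrow slot and is the work piece. The red ones are not meant. The plate with dots at (444,183) is the test block, and (507,212), with holes, is the drilled piece. The disc at (518,272) is the flat anvil. The thin-post pedestal at (183,178) is the spot anvil; the black capped bits are not. Next I measure.

```bash
cat >> h.py <<'E'
from scipy.spatial.transform import Rotation as Ro
def go(p,ydir=None):
    """slide(cm, tool axes), roll(rad): to TCP p with finger line along heading ydir (rad, world)"""
    s=monitor.get_state(); R=Ro.from_rotvec(s['tool_rot']).as_matrix()
    d=R.T@(np.array(p)-s['position'])*100; roll=0
    if ydir is not None:
        h=np.arctan2(R[1,1],R[0,1]); roll=-((ydir-h+np.pi/2)%np.pi-np.pi/2)
    print('slide',d.round(2),'roll',round(roll,3),'rows',int(np.ceil(max(np.linalg.norm(d)/5,abs(roll)/.15)))+1,'j7',s['joint_positions'][6].round(2))
E
python3 - <<'E'
from h import *
def W(pts,s,x0,y0,z): return world('top',(np.array(pts,float)+.5)/s-.5+[x0,y0],z)
c3=lambda p,z:W(p,2.9,270,135,z)
c1=lambda p,z:W(p,3.5,80,150,z)
t=c3([(68,22),(378,68),(335,378),(18,330)],.016);print('tray',t.round(4).tolist(),t.mean(0),np.linalg.norm(t-np.roll(t,-1,0),axis=1))
print('pockets spot flat vee block',c3([(132,110),(108,260),(262,283),(285,133)],.011).round(4).tolist())
b=c3([(505,78),(564,117),(513,203),(451,163)],.015);print('tb',b.round(4).tolist(),b.mean(0),np.linalg.norm(b-np.roll(b,-1,0),axis=1))
print('flat',c3([(724,400),(724-49,400),(724+49,400)],.02))
print('spot foot,top',c1([(364,102)],.01),c1([(345,88)],.038))
v=c1([(290,447),(345,487),(308,545),(255,505)],.036);print('v',v.round(4).tolist(),v.mean(0),np.linalg.norm(v-np.roll(v,-1,0),axis=1))
print('scene v ~',world('scene',[[310+255/6,135+220/6]],.036), 'spot top',world('scene',[[310+640/6,135+458/6]],.038),'flat',world('scene',[[181,353]],.02))
E
```

```text
tray [[0.6619, 0.0484, 0.016], [0.6365, -0.1584, 0.016], [0.4298, -0.1327, 0.016], [0.455, 0.0734, 0.016]] [ 0.54579632 -0.04231257  0.016     ] [0.20831736 0.20829628 0.20769517 0.20844507]
pockets spot flat vee block [[0.6045, 0.0041, 0.011], [0.5033, 0.0167, 0.011], [0.4911, -0.0847, 0.011], [0.5919, -0.098, 0.011]]
tb [[0.6325, -0.2429, 0.015], [0.6071, -0.2819, 0.015], [0.5484, -0.2481, 0.015], [0.5739, -0.2073, 0.015]] [ 0.59047856 -0.24504917  0.015     ] [0.04652542 0.06778026 0.04818194 0.06849523]
flat [[ 0.42276184 -0.38211942  0.02      ]
 [ 0.42183387 -0.35068035  0.02      ]
 [ 0.42369012 -0.41354998  0.02      ]]
spot foot,top [[0.58509576 0.25706133 0.01      ]] [[0.58558471 0.2589007  0.038     ]]
v [[0.3941, 0.2761, 0.036], [0.3742, 0.2461, 0.036], [0.3438, 0.2633, 0.036], [0.3635, 0.2922, 0.036]] [0.36889729 0.26941266 0.036     ] [0.03595737 0.03494427 0.03496222 0.03452406]
scene v ~ [[0.37284929 0.26647786 0.036     ]] spot top [[0.58976059 0.2543407  0.038     ]] flat [[ 0.4270017  -0.38417747  0.02      ]]
```

```bash
python3 - <<'E'
from h import *
go([.55,.15,.2],np.radians(11))
E
```

```text
slide [-43.26 -27.83   2.21] roll 0.936 rows 12 j7 -0.06
```

move_arm --pt "-43.3 -27.8 2.2" --pt "-43.3 -27.8 2.2" --pt "-43.3 -27.8 2.2" --pt "-43.3 -27.8 2.2" --pt "-43.3 -27.8 2.2" --pt "-43.3 -27.8 2.2" --pt "-43.3 -27.8 2.2" --pt "-43.3 -27.8 2.2" --pt "-43.3 -27.8 2.2" --pt "-43.3 -27.8 2.2" --pt "-43.3 -27.8 2.2" --pt "-43.3 -27.8 2.2" --roll '[0.936,0.936,0.936,0.936,0.936,0.936,0.936,0.936,0.936,0.936,0.936,0.936]' --gripper 8.7

```text
time: 1.3
position: [0.5516, 0.147, 0.2001]
tool_rot: [2.005, 2.417, -0.002]
ft_force: [-0.5, 0.2, -0.5]
grip_width: 0.999
grip_force: 0.0
```

```bash
python3 - <<'E'
from h import *
go([.425,-.383,.10],np.radians(-42))
im=cv2.cvtColor(cv2.imread('pics/top0.png'),6)
a=snap('top','top1')
lut=np.array([min(255,int(255*(i/255)**0.6)) for i in range(256)],np.uint8)
cv2.imwrite('pics/c4.png',cv2.LUT(cv2.resize(a[240:320,85:250],None,fx=4.8,fy=4.8,interpolation=2),lut))
E
```

```text
slide [-49.74 -22.23  10.09] roll 0.919 rows 13 j7 -0.07
```

View pics/c4.png

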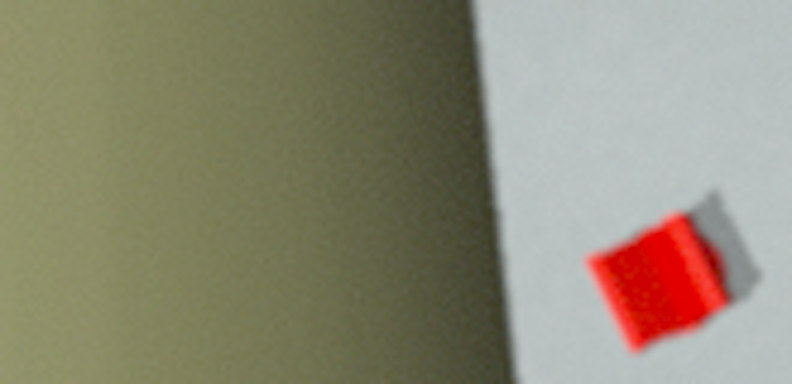

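The arm hides that area, so I'll look again from the other side. On to the flat anvil.

move_arm --pt "-49.7 -22.2 10.1" --pt "-49.7 -22.2 10.1" --pt "-49.7 -22.2 10.1" --pt "-49.7 -22.2 10.1" --pt "-49.7 -22.2 10.1" --pt "-49.7 -22.2 10.1" --pt "-49.7 -22.2 10.1" --pt "-49.7 -22.2 10.1" --pt "-49.7 -22.2 10.1" --pt "-49.7 -22.2 10.1" --pt "-49.7 -22.2 10.1" --pt "-49.7 -22.2 10.1" --pt "-49.7 -22.2 10.1" --pt "-49.7 -22.2 10.1" --roll '[0.919,0.919,0.919,0.919,0.919,0.919,0.919,0.919,0.919,0.919,0.919,0.919,0.919,0.919]'

```text
time: 2.75
position: [0.4295, -0.3767, 0.0992]
tool_rot: [-2.862, -1.291, -0.002]
ft_force: [-0.2, -0.2, -0.2]
grip_width: 0.997
grip_force: 0.0
```

```bash
python3 - <<'E'
from h import *
go([.425,-.383,.008],np.radians(-42))
a=snap('top','top2');b=snap('scene','scene2')
A=cv2.resize(a[160:320,85:245],None,fx=3.7,fy=3.7,interpolation=2)
cv2.imwrite('pics/c5.png',A[:592,:592])
E
```

```text
slide [-0.79  0.09  9.12] roll 0.01 rows 3 j7 0.16
```

View pics/c5.png

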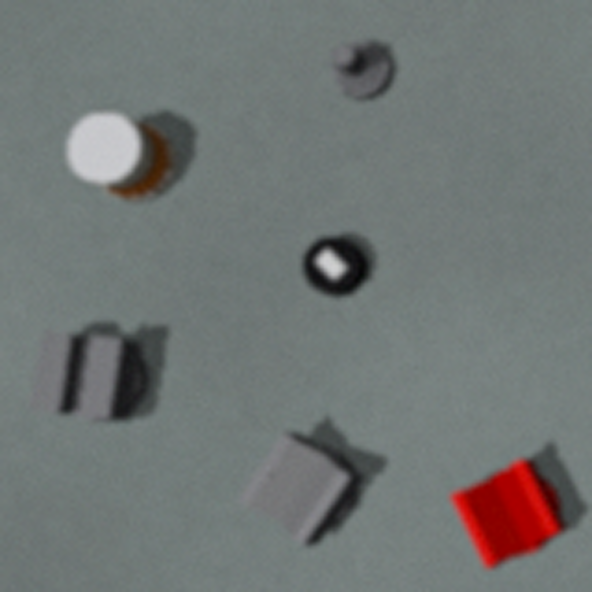

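View pics/scene2.png

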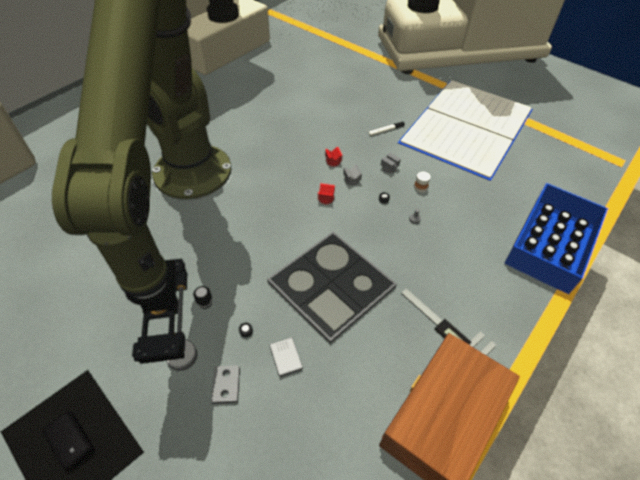

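The crop confirms it: the grey block at c5 (299,487) has a V-notched shadow, so it is the V anvil, and the block at (85,375) has a square slot.

```bash
python3 - <<'E'
from h import *
s=monitor.get_state();print(s['position'],abs(s['qd']).max()); go([.425,-.383,.008],np.radians(-42))
v=world('top',(np.array([(290,433),(352,475),(308,543),(247,498)])+.5)/3.7-.5+[85,160],.036);print(v.round(4).tolist(),v.mean(0))
E
```

```text
[ 0.42958319 -0.3768266   0.09960396] 0.00910461116959751
slide [-0.78  0.07  9.16] roll 0.011 rows 3 j7 0.16
[[0.3954, 0.2752, 0.036], [0.3757, 0.2434, 0.036], [0.3419, 0.2628, 0.036], [0.3629, 0.2941, 0.036]] [0.36897858 0.26887088 0.036     ]
```

move_arm --pt "-0.8 0.1 1" --pt "-0.8 0.1 4" --pt "-0.8 0.1 6.5" --pt "-0.8 0.1 8.2" --pt "-0.8 0.1 9.1" --pt "-0.8 0.1 9.1" --pt "-0.8 0.1 9.1" --roll '[0,0,0,0,0,0,0]'

```text
time: 3.55
position: [0.4235, -0.3868, 0.0092]
tool_rot: [2.865, 1.286, 0.001]
ft_force: [0.0, 0.0, 0.2]
grip_width: 1.0
grip_force: 0.0
```

```bash
python3 - <<'E'
from h import *
go([.425,-.383,.008],np.radians(-42))
E
```

```text
slide [ 0.38 -0.14  0.12] roll 0.006 rows 2 j7 0.25
```

move_arm --pt "0.3 -0.1 0.1" --pt "0.3 -0.1 0.1" --pt "0.3 -0.1 0.1" --pt "0.3 -0.1 0.1" --pt "0.3 -0.1 0.1" --pt "0.3 -0.1 0.1" --pt "0.3 -0.1 0.1" --pt "0.3 -0.1 0.1" --roll '[0,0,0,0,0,0,0,0]' --gripper 4 --squeeze 30

```text
time: 4.35
position: [0.4247, -0.3835, 0.0079]
tool_rot: [2.866, 1.286, 0.001]
ft_force: [0.6, 0.6, 3.9]
grip_width: 0.718
grip_force: 30.0
```

move_arm --pt "0 0 -0.5" --pt "0 0 -2" --pt "0 0 -5" --pt "0 0 -9" --pt "0 0 -12" --pt "0 0 -12" --pt "0 0 -12" --roll '[0,0,0,0,0,0,0]'

```text
time: 5.05
position: [0.4241, -0.3831, 0.1277]
tool_rot: [-2.866, -1.286, -0.001]
ft_force: [-0.5, -0.2, -4.6]
grip_width: 0.716
grip_force: 30.0
```

```bash
python3 - <<'E'
from h import *
a=snap('scene','s3');crop(a,100,200,420,420,2.5,'c6')
print(monitor.get_state()['ft_force'])
go([.5055,.0155,.06],np.radians(-7))
E
```

```text
[ 0.67121811  0.46720252 -4.54208499]
slide [ 35.18 -20.3    6.7 ] roll -0.605 rows 10 j7 0.15
```

View pics/c6.png

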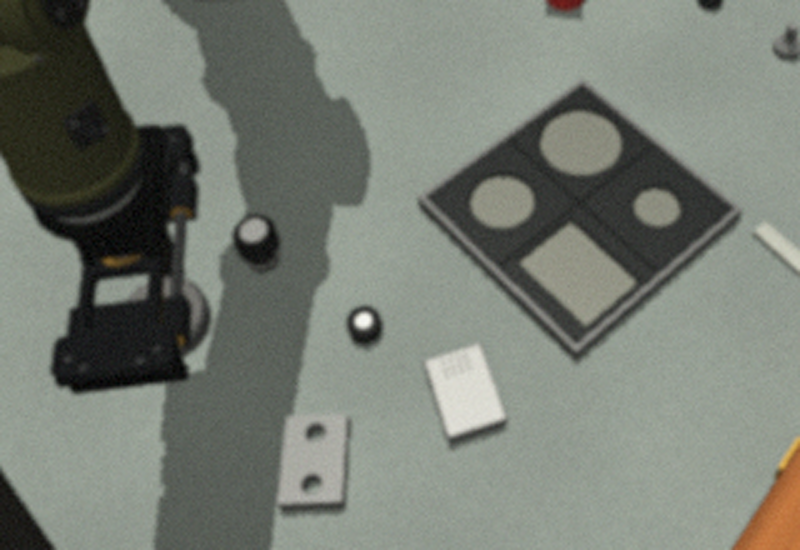

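The disc is held, its weight reads 4.5 N. Moving over the pocket while checking the pocket positions in the scene view.

move_arm --pt "35.2 -20.3 1" --pt "35.2 -20.3 1" --pt "35.2 -20.3 1" --pt "35.2 -20.3 1" --pt "35.2 -20.3 1" --pt "35.2 -20.3 1" --pt "35.2 -20.3 1" --pt "35.2 -20.3 1" --pt "35.2 -20.3 1" --pt "35.2 -20.3 1" --pt "35.2 -20.3 4" --pt "35.2 -20.3 6" --pt "35.2 -20.3 6" --pt "35.2 -20.3 6" --roll '[-0.605,-0.605,-0.605,-0.605,-0.605,-0.605,-0.605,-0.605,-0.605,-0.605,-0.605,-0.605,-0.605,-0.605]'

```text
time: 6.5
position: [0.5057, 0.0128, 0.067]
tool_rot: [-2.355, -2.079, 0.003]
ft_force: [-0.3, -0.8, -3.2]
grip_width: 0.717
grip_force: 30.0
```

```bash
python3 - <<'E'
from h import *
print(world('scene',(np.array([(657,207),(581,143),(503,203),(578,277)])+.5)/2.5-.5+[100,200],.011).round(4).tolist())
go([.505,.0155,.02],np.radians(-7))
E
```

```text
[[0.6051, 0.0039, 0.011], [0.5043, 0.0156, 0.011], [0.4929, -0.086, 0.011], [0.5959, -0.1017, 0.011]]
slide [ 0.27 -0.1   4.7 ] roll -0.002 rows 2 j7 -0.13
```

move_arm --pt "0.3 -0.1 2" --pt "0.3 -0.1 3.2" --pt "0.3 -0.1 4" --pt "0.3 -0.1 4.4" --pt "0.3 -0.1 4.4" --pt "0.3 -0.1 4.4" --roll '[0,0,0,0,0,0]'

```text
time: 7.1
position: [0.5064, 0.0176, 0.0241]
tool_rot: [2.352, 2.081, 0.001]
ft_force: [-0.9, -0.7, -3.3]
grip_width: 0.716
grip_force: 30.0
```

```bash
python3 - <<'E'
from h import *
go([.504,.016,.019],np.radians(-7))
a=snap('scene','s4');crop(a,220,200,420,350,4,'c7')
E
```

```text
slide [-0.19 -0.22  0.51] roll 0.0 rows 2 j7 -0.11
```

View pics/c7.png

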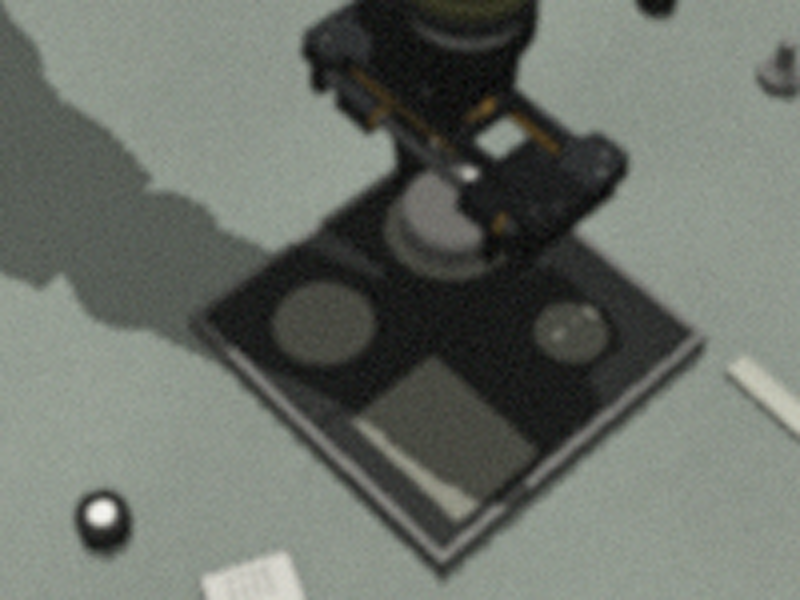

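The disc at crop (445,215) sits over its pocket. Lowering the last few mm.

move_arm --pt "-0.2 -0.2 0.1" --pt "-0.2 -0.2 0.2" --pt "-0.2 -0.2 0.3" --pt "-0.2 -0.2 0.35" --pt "-0.2 -0.2 0.4" --pt "-0.2 -0.2 0.45" --pt "-0.2 -0.2 0.45" --roll '[0,0,0,0,0,0,0]'

```text
time: 7.85
position: [0.5037, 0.0159, 0.019]
tool_rot: [2.353, 2.082, 0.0]
ft_force: [0.6, 0.2, -2.9]
grip_width: 0.717
grip_force: 30.0
```

Still carrying most of the weight, so I go slightly lower.

move_arm --pt "0 0 0.05" --pt "0 0 0.1" --pt "0 0 0.1" --pt "0 0 0.1" --roll '[0,0,0,0]'

```text
time: 8.25
position: [0.5037, 0.016, 0.0189]
tool_rot: [-2.352, -2.082, -0.0]
ft_force: [-4.1, 0.3, 4.9]
grip_width: 0.717
grip_force: 30.0
```

move_arm --pt "0 0 0" --pt "0 0 0" --pt "0 0 0" --pt "0 0 0" --pt "0 0 -1" --pt "0 0 -4" --pt "0 0 -8" --pt "0 0 -13" --pt "0 0 -13" --pt "0 0 -13" --roll '[0,0,0,0,0,0,0,0,0,0]' --gripper 8.7

```text
time: 9.25
position: [0.5049, 0.0161, 0.1501]
tool_rot: [2.352, 2.081, 0.006]
ft_force: [-1.0, 0.5, -0.5]
grip_width: 1.003
grip_force: 0.0
```

```bash
python3 - <<'E'
from h import *
# V anvil: avg of cameras
go([.371,.2675,.12],np.radians(56))
E
```

```text
slide [ 23.32 -16.36   2.99] roll -1.099 rows 9 j7 -0.18
```

move_arm --pt "23.3 -16.4 3" --pt "23.3 -16.4 3" --pt "23.3 -16.4 3" --pt "23.3 -16.4 3" --pt "23.3 -16.4 3" --pt "23.3 -16.4 3" --pt "23.3 -16.4 3" --pt "23.3 -16.4 3" --pt "23.3 -16.4 3" --pt "23.3 -16.4 3" --pt "23.3 -16.4 3" --pt "23.3 -16.4 3" --roll '[-1.143,-1.143,-1.143,-1.143,-1.143,-1.143,-1.143,-1.143,-1.143,-1.143,-1.143,-1.143]'

```text
time: 10.45
position: [0.3693, 0.2668, 0.1179]
tool_rot: [-0.855, -3.023, 0.0]
ft_force: [-0.8, 0.5, 0.3]
grip_width: 0.999
grip_force: 0.0
```

```bash
python3 - <<'E'
from h import *
go([.371,.2675,.0155],np.radians(58.5))
a=snap('scene','s5');crop(a,220,120,440,280,3.6,'c8')
E
```

```text
slide [-0.11  0.15 10.24] roll -0.002 rows 4 j7 0.33
```

View pics/c8.png

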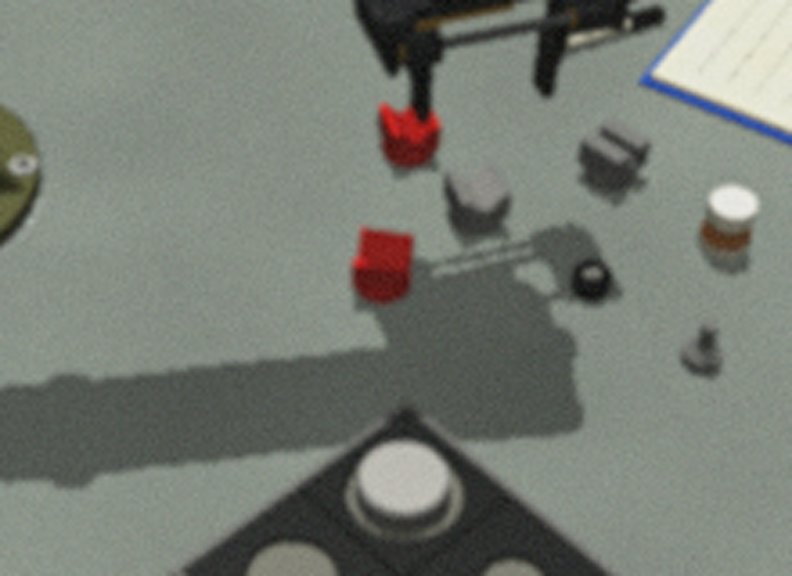

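The flat anvil is in its pocket at (404,480). The V anvil is free at (478,190) and the slot is plain on (612,150). Descending.

move_arm --pt "-0.1 0.15 3" --pt "-0.1 0.15 6" --pt "-0.1 0.15 8.5" --pt "-0.1 0.15 9.8" --pt "-0.1 0.15 10.2" --pt "-0.1 0.15 10.2" --pt "-0.1 0.15 10.2" --roll '[0,0,0,0,0,0,0]'

```text
time: 11.2
position: [0.3718, 0.2686, 0.0172]
tool_rot: [0.853, 3.022, 0.003]
ft_force: [-0.4, -0.4, -0.1]
grip_width: 0.999
grip_force: 0.0
```

move_arm --pt "0 0 0" --pt "0 0 0" --pt "0 0 0" --pt "0 0 0" --pt "0 0 0" --pt "0 0 0" --pt "0 0 0" --pt "0 0 0" --pt "0 0 0" --pt "0 0 0" --roll '[0,0,0,0,0,0,0,0,0,0]' --gripper 2 --squeeze 30

```text
time: 12.2
position: [0.3712, 0.2682, 0.0162]
tool_rot: [0.852, 3.023, 0.001]
ft_force: [0.8, 2.0, -1.0]
grip_width: 0.458
grip_force: 30.0
```

move_arm --pt "0 0 -0.5" --pt "0 0 -2" --pt "0 0 -5" --pt "0 0 -9" --pt "0 0 -12" --pt "0 0 -12" --pt "0 0 -12" --roll '[0,0,0,0,0,0,0]'

```text
time: 12.9
position: [0.3704, 0.2673, 0.1357]
tool_rot: [-0.853, -3.023, 0.001]
ft_force: [-0.1, 0.2, -4.5]
grip_width: 0.461
grip_force: 30.0
```

```bash
python3 - <<'E'
from h import *
go([.492,-.0855,.135],np.radians(-7))
E
```

```text
slide [-28.81 -23.73   0.08] roll 1.143 rows 9 j7 0.33
```

move_arm --pt "-28.8 -23.7 0" --pt "-28.8 -23.7 0" --pt "-28.8 -23.7 0" --pt "-28.8 -23.7 0" --pt "-28.8 -23.7 0" --pt "-28.8 -23.7 0" --pt "-28.8 -23.7 0" --pt "-28.8 -23.7 0" --pt "-28.8 -23.7 0" --pt "-28.8 -23.7 0" --pt "-28.8 -23.7 0" --pt "-28.8 -23.7 0" --pt "-28.8 -23.7 0" --roll '[1.143,1.143,1.143,1.143,1.143,1.143,1.143,1.143,1.143,1.143,1.143,1.143,1.143]'

```text
time: 14.2
position: [0.4924, -0.0834, 0.1358]
tool_rot: [-2.35, -2.084, 0.0]
ft_force: [0.2, -0.1, -3.3]
grip_width: 0.459
grip_force: 30.0
```

```bash
python3 - <<'E'
from h import *
go([.492,-.0855,.0275],np.radians(-7))
E
```

```text
slide [-2.100e-01 -1.000e-02  1.083e+01] roll 0.003 rows 4 j7 0.03
```

move_arm --pt "-0.2 0 3" --pt "-0.2 0 6" --pt "-0.2 0 8.5" --pt "-0.2 0 10" --pt "-0.2 0 10.4" --pt "-0.2 0 10.5" --pt "-0.2 0 10.6" --pt "-0.2 0 10.65" --pt "-0.2 0 10.7" --pt "-0.2 0 10.7" --pt "-0.2 0 10.7" --roll '[0,0,0,0,0,0,0,0,0,0,0]'

```text
time: 15.3
position: [0.4926, -0.0866, 0.0293]
tool_rot: [2.352, 2.082, 0.001]
ft_force: [-0.6, 0.7, -3.6]
grip_width: 0.456
grip_force: 30.0
```

move_arm --pt "0 0 0.05" --pt "0 0 0.1" --pt "0 0 0.15" --pt "0 0 0.2" --pt "0 0 0.2" --pt "0 0 0.2" --roll '[0,0,0,0,0,0]'

```text
time: 15.9
position: [0.4924, -0.0866, 0.0272]
tool_rot: [-2.353, -2.082, -0.0]
ft_force: [0.1, 0.7, 0.0]
grip_width: 0.459
grip_force: 30.0
```

In contact: the weight has come off the wrist. Releasing.

move_arm --pt "0 0 0" --pt "0 0 0" --pt "0 0 0" --pt "0 0 0" --pt "0 0 -1" --pt "0 0 -4" --pt "0 0 -8" --pt "0 0 -12" --pt "0 0 -12" --pt "0 0 -12" --roll '[0,0,0,0,0,0,0,0,0,0]' --gripper 8.7

```text
time: 16.9
position: [0.4933, -0.0867, 0.1487]
tool_rot: [2.351, 2.081, 0.005]
ft_force: [-0.2, -0.4, -0.9]
grip_width: 0.999
grip_force: 0.0
```

```bash
python3 - <<'E'
from h import *
go([.5875,.2555,.12],np.radians(24))
E
```

```text
slide [35.11  5.18  2.92] roll -0.541 rows 9 j7 0.03
```

move_arm --pt "35.1 5.2 2.9" --pt "35.1 5.2 2.9" --pt "35.1 5.2 2.9" --pt "35.1 5.2 2.9" --pt "35.1 5.2 2.9" --pt "35.1 5.2 2.9" --pt "35.1 5.2 2.9" --pt "35.1 5.2 2.9" --pt "35.1 5.2 2.9" --pt "35.1 5.2 2.9" --pt "35.1 5.2 2.9" --pt "35.1 5.2 2.9" --roll '[-0.541,-0.541,-0.541,-0.541,-0.541,-0.541,-0.541,-0.541,-0.541,-0.541,-0.541,-0.541]' --gripper 5

```text
time: 18.1
position: [0.587, 0.2534, 0.1184]
tool_rot: [1.714, 2.632, 0.0]
ft_force: [-0.3, -0.8, 0.5]
grip_width: 0.575
grip_force: 0.0
```

```bash
python3 - <<'E'
from h import *
go([.5875,.2555,.019],np.radians(24))
E
```

```text
slide [0.17 0.13 9.94] roll -0.003 rows 3 j7 0.06
```

move_arm --pt "0.2 0.1 3" --pt "0.2 0.1 6" --pt "0.2 0.1 8.5" --pt "0.2 0.1 9.6" --pt "0.2 0.1 9.9" --pt "0.2 0.1 9.9" --pt "0.2 0.1 9.9" --pt "0.2 0.1 9.9" --roll '[0,0,0,0,0,0,0,0]'

```text
time: 18.9
position: [0.5878, 0.2581, 0.0206]
tool_rot: [1.71, 2.634, 0.004]
ft_force: [-0.3, -0.2, 0.8]
grip_width: 0.574
grip_force: 0.0
```

```bash
python3 - <<'E'
from h import *
print(monitor.get_state()['position'])
a=snap('scene','s6');b=snap('top','t6');crop(a,360,150,460,250,6,'c9')
E
```

```text
[0.58782966 0.2580827  0.02064771]
```

View pics/c9.png

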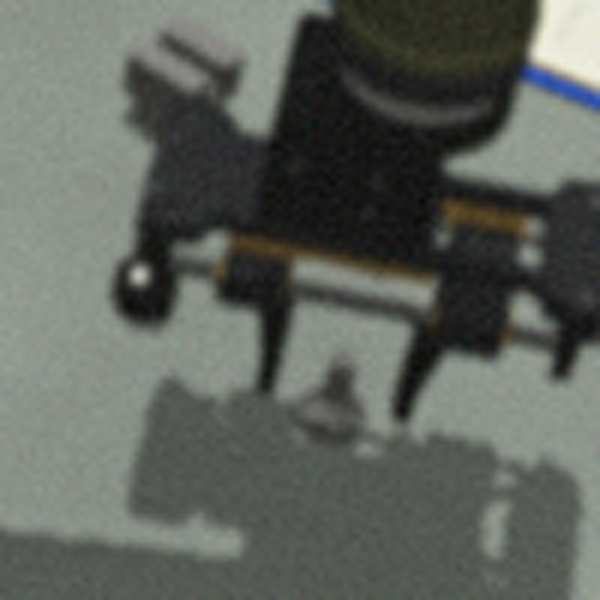

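The post at (340,370) sits centred between the fingertips at (268,390) and (402,415). Closing.

move_arm --pt "0 0 0" --pt "0 0 0" --pt "0 0 0" --pt "0 0 0" --pt "0 0 0" --pt "0 0 0" --pt "0 0 0" --pt "0 0 0" --pt "0 0 0" --pt "0 0 0" --roll '[0,0,0,0,0,0,0,0,0,0]' --gripper 0.5 --squeeze 15

```text
time: 20.0
position: [0.5868, 0.2577, 0.019]
tool_rot: [-1.711, -2.635, 0.0]
ft_force: [0.3, 0.0, 0.0]
grip_width: 0.123
grip_force: 15.0
```

move_arm --pt "0 0 -0.5" --pt "0 0 -2" --pt "0 0 -5" --pt "0 0 -9" --pt "0 0 -12" --pt "0 0 -12" --pt "0 0 -12" --roll '[0,0,0,0,0,0,0]'

```text
time: 20.7
position: [0.5873, 0.2579, 0.1409]
tool_rot: [1.71, 2.634, 0.004]
ft_force: [0.3, 0.1, -1.7]
grip_width: 0.121
grip_force: 15.0
```

```bash
python3 - <<'E'
from h import *
go([.605,.004,.14],np.radians(-7))
E
```

```text
slide [-23.91  -8.72   0.05] roll 0.541 rows 7 j7 0.05
```

move_arm --pt "-23.8 -8.7 0" --pt "-23.8 -8.7 0" --pt "-23.8 -8.7 0" --pt "-23.8 -8.7 0" --pt "-23.8 -8.7 0" --pt "-23.8 -8.7 0" --pt "-23.8 -8.7 0" --pt "-23.8 -8.7 0" --pt "-23.8 -8.7 0" --pt "-23.8 -8.7 0" --pt "-23.8 -8.7 0" --roll '[0.541,0.541,0.541,0.541,0.541,0.541,0.541,0.541,0.541,0.541,0.541]'

```text
time: 21.8
position: [0.6041, 0.0061, 0.1389]
tool_rot: [-2.35, -2.084, -0.0]
ft_force: [-0.2, -0.4, -0.9]
grip_width: 0.12
grip_force: 15.0
```

```bash
python3 - <<'E'
from h import *
go([.605,.005,.030],np.radians(-7))
E
```

```text
slide [-0.1   0.1  10.89] roll 0.002 rows 4 j7 -0.05
```

move_arm --pt "-0.1 0.1 3" --pt "-0.1 0.1 6" --pt "-0.1 0.1 8.5" --pt "-0.1 0.1 10" --pt "-0.1 0.1 10.4" --pt "-0.1 0.1 10.5" --pt "-0.1 0.1 10.6" --pt "-0.1 0.1 10.65" --pt "-0.1 0.1 10.65" --pt "-0.1 0.1 10.65" --roll '[0,0,0,0,0,0,0,0,0,0]'

```text
time: 22.8
position: [0.6054, 0.0038, 0.0332]
tool_rot: [2.352, 2.082, 0.002]
ft_force: [-0.3, -0.3, -0.8]
grip_width: 0.124
grip_force: 15.0
```

```bash
python3 - <<'E'
from h import *
print(monitor.get_state()['position'])
a=snap('scene','s7');crop(a,250,210,420,350,4.2,'c10')
E
```

```text
[0.60544509 0.003795   0.03320077]
```

View pics/c10.png

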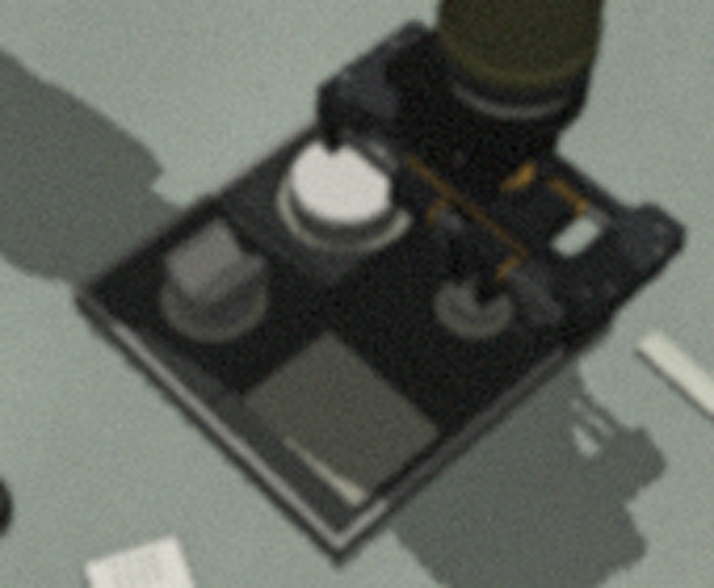

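The flat anvil (345,190) and V anvil (213,270) stand in their pockets, and the spot anvil (470,300) hovers over its own. Creeping down.

move_arm --pt "0 0.1 0.1" --pt "0 0.1 0.2" --pt "0 0.1 0.25" --pt "0 0.1 0.3" --pt "0 0.1 0.3" --pt "0 0.1 0.3" --roll '[0,0,0,0,0,0]'

```text
time: 23.45
position: [0.6062, 0.0036, 0.0299]
tool_rot: [2.353, 2.082, 0.001]
ft_force: [-0.7, -0.0, 3.6]
grip_width: 0.119
grip_force: 15.0
```

Contact (+3.6 N). Releasing.

move_arm --pt "0 0 0" --pt "0 0 0" --pt "0 0 0" --pt "0 0 0" --pt "0 0 0" --pt "0 0 -1" --pt "0 0 -4" --pt "0 0 -8" --pt "0 0 -12" --pt "0 0 -12" --pt "0 0 -12" --roll '[0,0,0,0,0,0,0,0,0,0,0]' --gripper 4.5

```text
time: 24.55
position: [0.6069, 0.0037, 0.1514]
tool_rot: [2.352, 2.081, 0.005]
ft_force: [-0.8, 0.4, -1.2]
grip_width: 0.52
grip_force: 0.0
```

```bash
python3 - <<'E'
from h import *
q=(np.array([(425,362),(480,345),(507,420),(452,440)])+.5)/2.5-.5+[100,200]
b=world('scene',q,.015);print(b.round(4).tolist(),b.mean(0).round(4),[np.degrees(np.arctan2(*(b[j]-b[i])[[1,0]])).round(1) for i,j in((0,1),(1,2),(2,3),(3,0))])
go([.592,-.2475,.13],np.radians(58.5))
E
```

```text
[[0.5508, -0.2503, 0.015], [0.5755, -0.2088, 0.015], [0.6371, -0.2441, 0.015], [0.6146, -0.2854, 0.015]] [ 0.5945 -0.2471  0.015 ] [np.float64(59.3), np.float64(-29.8), np.float64(-118.6), np.float64(151.2)]
slide [-25.11   1.57   2.11] roll -1.143 rows 9 j7 -0.05
```

move_arm --pt "-25.0 1.6 2.1" --pt "-25.0 1.6 2.1" --pt "-25.0 1.6 2.1" --pt "-25.0 1.6 2.1" --pt "-25.0 1.6 2.1" --pt "-25.0 1.6 2.1" --pt "-25.0 1.6 2.1" --pt "-25.0 1.6 2.1" --pt "-25.0 1.6 2.1" --pt "-25.0 1.6 2.1" --pt "-25.0 1.6 2.1" --pt "-25.0 1.6 2.1" --roll '[-1.16,-1.16,-1.16,-1.16,-1.16,-1.16,-1.16,-1.16,-1.16,-1.16,-1.16,-1.16]' --gripper 8.0

```text
time: 25.75
position: [0.5914, -0.2461, 0.1283]
tool_rot: [-0.829, -3.03, -0.0]
ft_force: [0.1, 0.7, -0.6]
grip_width: 0.919
grip_force: 0.0
```

```bash
python3 - <<'E'
from h import *
go([.5925,-.246,.0075],np.radians(59.5))
E
```

```text
slide [-0.09  0.07 12.08] roll -0.002 rows 4 j7 1.52
```

move_arm --pt "-0.1 0.1 4" --pt "-0.1 0.1 8" --pt "-0.1 0.1 10.5" --pt "-0.1 0.1 11.7" --pt "-0.1 0.1 12.0" --pt "-0.1 0.1 12.0" --pt "-0.1 0.1 12.0" --pt "-0.1 0.1 12.0" --roll '[0,0,0,0,0,0,0,0]'

```text
time: 26.55
position: [0.5941, -0.2466, 0.0103]
tool_rot: [0.826, 3.028, 0.0]
ft_force: [0.2, -0.4, 0.5]
grip_width: 0.917
grip_force: 0.0
```

```bash
python3 - <<'E'
from h import *
go([.5925,-.246,.0075],np.radians(59.5))
E
```

```text
slide [ 0.16 -0.03  0.28] roll -0.001 rows 2 j7 1.56
```

move_arm --pt "0.1 0 0.2" --pt "0.1 0 0.2" --pt "0.1 0 0.2" --pt "0.1 0 0.2" --pt "0.1 0 0.2" --pt "0.1 0 0.2" --pt "0.1 0 0.2" --pt "0.1 0 0.2" --pt "0.1 0 0.2" --pt "0.1 0 0.2" --roll '[0,0,0,0,0,0,0,0,0,0]' --gripper 3 --squeeze 35

```text
time: 27.55
position: [0.5921, -0.2456, 0.0066]
tool_rot: [0.827, 3.031, 0.0]
ft_force: [0.7, -0.0, -0.4]
grip_width: 0.568
grip_force: 35.0
```

move_arm --pt "0 0 -0.5" --pt "0 0 -2" --pt "0 0 -5" --pt "0 0 -9" --pt "0 0 -12" --pt "0 0 -12" --pt "0 0 -12" --roll '[0,0,0,0,0,0,0]'

```text
time: 28.25
position: [0.592, -0.2457, 0.1272]
tool_rot: [0.827, 3.03, 0.0]
ft_force: [0.1, 0.0, -4.1]
grip_width: 0.571
grip_force: 35.0
```

```bash
python3 - <<'E'
from h import *
go([.594,-.099,.13],np.radians(83))
E
```

```text
slide [ 7.28 12.73 -0.28] roll -0.411 rows 4 j7 1.52
```

move_arm --pt "7.2 12.8 0" --pt "7.2 12.8 0" --pt "7.2 12.8 0" --pt "7.2 12.8 0" --pt "7.2 12.8 0" --pt "7.2 12.8 0" --pt "7.2 12.8 0" --roll '[-0.411,-0.411,-0.411,-0.411,-0.411,-0.411,-0.411]'

```text
time: 28.95
position: [0.5942, -0.1008, 0.1257]
tool_rot: [-0.196, -3.134, 0.001]
ft_force: [-0.5, -0.7, -4.0]
grip_width: 0.569
grip_force: 35.0
```

```bash
python3 - <<'E'
from h import *
go([.593,-.098,.018],np.radians(83))
E
```

```text
slide [ 0.14  0.28 10.77] roll -0.003 rows 4 j7 1.65
```

move_arm --pt "0.1 0.2 4" --pt "0.1 0.2 7.5" --pt "0.1 0.2 9" --pt "0.1 0.2 9.8" --pt "0.1 0.2 10.1" --pt "0.1 0.2 10.2" --pt "0.1 0.2 10.2" --pt "0.1 0.2 10.2" --roll '[0,0,0,0,0,0,0,0]'

```text
time: 29.75
position: [0.5952, -0.0968, 0.0259]
tool_rot: [0.191, 3.133, 0.0]
ft_force: [-0.3, -0.5, -3.3]
grip_width: 0.567
grip_force: 35.0
```

```bash
python3 - <<'E'
from h import *
go([.593,-.098,.0177],np.radians(83))
a=snap('scene','s8');crop(a,250,210,420,350,4.2,'c11')
E
```

```text
slide [ 0.21 -0.15  0.82] roll 0.0 rows 2 j7 1.68
```

View pics/c11.png

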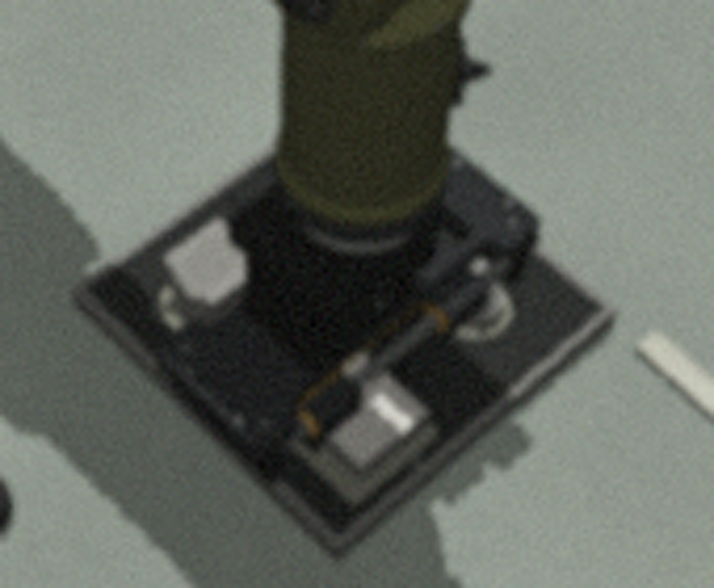

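```bash
python3 - <<'E'
from h import *
def rect(c,L,Wd,a,z):
    e=np.array([np.cos(a),np.sin(a)]);n=np.array([-e[1],e[0]])
    return np.array([[*(np.array(c)+s*e*L/2+t*n*Wd/2),z] for s,t in((1,1),(1,-1),(-1,-1),(-1,1))])
f=lambda X:((pix('scene',X)-[250,210]+.5)*4.2).round().astype(int).tolist()
a=np.radians(-7)
print('pocket',f(rect((.593,-.098),.088,.066,a,.016)))
print('block top',f(rect((.595,-.097),.072,.05,a,.034)))
print('block bottom',f(rect((.595,-.097),.072,.05,a,.019)))
E
```

```text
pocket [[445, 428], [355, 505], [240, 395], [330, 324]]
block top [[430, 411], [361, 469], [266, 379], [335, 325]]
block bottom [[428, 425], [360, 483], [266, 394], [334, 340]]
```

The block's corners match the prediction at (430,411) and (361,469), inside the pocket outline. Lowering.

move_arm --pt "0.2 -0.1 0.2" --pt "0.2 -0.1 0.4" --pt "0.2 -0.1 0.55" --pt "0.2 -0.1 0.65" --pt "0.2 -0.1 0.7" --pt "0.2 -0.1 0.75" --pt "0.2 -0.1 0.75" --roll '[0,0,0,0,0,0,0]'

```text
time: 30.5
position: [0.592, -0.0974, 0.0176]
tool_rot: [-0.191, -3.135, -0.0]
ft_force: [-3.7, 0.7, 2.5]
grip_width: 0.569
grip_force: 35.0
```

Contact at the expected height. Releasing and backing off.

move_arm --pt "0 0 0" --pt "0 0 0" --pt "0 0 0" --pt "0 0 0" --pt "0 0 0" --pt "0 0 -1" --pt "0 0 -4" --pt "0 0 -8" --pt "0 0 -13" --pt "0 0 -15" --pt "0 0 -15" --roll '[0,0,0,0,0,0,0,0,0,0,0]' --gripper 7.5

```text
time: 31.6
position: [0.5949, -0.098, 0.1725]
tool_rot: [0.191, 3.127, 0.0]
ft_force: [0.3, -0.2, -0.2]
grip_width: 0.859
grip_force: 0.0
```

move_arm --pt "20 -20 -15" --pt "20 -20 -15" --pt "20 -20 -15" --pt "20 -20 -15" --pt "20 -20 -15" --pt "20 -20 -15" --pt "20 -20 -15" --pt "20 -20 -15" --roll '[0,0,0,0,0,0,0,0]'

```text
time: 32.4
position: [0.3677, -0.274, 0.3184]
tool_rot: [0.199, 3.132, -0.0]
ft_force: [0.9, 0.5, -0.1]
grip_width: 0.86
grip_force: 0.0
```

```bash
python3 - <<'E'
from h import *
print(monitor.get_state()['position'])
a=snap('scene','s9');b=snap('top','t9')
cv2.imwrite('pics/c12.png',np.hstack([cv2.resize(a[210:360,250:420],(396,350),interpolation=2),cv2.resize(b[130:280,260:430],(396,350),interpolation=2)]))
E
```

```text
[ 0.36768488 -0.27398319  0.31839877]
```

View pics/c12.png

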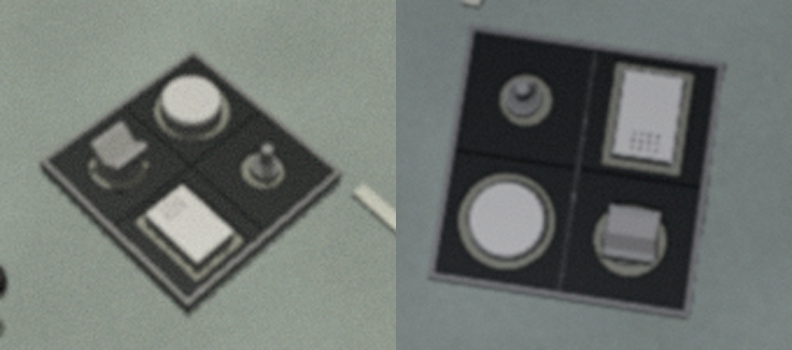

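All four stand flat in their pockets in both views: disc (505,218), V anvil (630,235) with the V groove visible, spot anvil (525,98) and dotted block (648,118). Handing in.

```bash
python3 -c "
from h import *
print(workorder.close_job())"
```

```text
the job is handed in; nothing more can be done
None
```

The flat anvil, V anvil, spot anvil and test block stand upright in their matching tray pockets, set down by contact. I left the slotted piece and drilled plate untouched, and handed the job in at about 33 s.

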